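# Start the still: trapped-key cooling-water and steam cocks

## Robot

A 6-joint arm with a two-finger parallel gripper is mounted at the origin on the work surface. World frame = base frame: x ahead of the robot, y to its left, z up, the work surface at z = 0. Lengths are in mm, angles in rad, forces in N, time in s.
With the tool pointing down it reaches from about 350 to 875 mm from the base axis. Payload 15.5 kg.
Tool frame: the origin (TCP) lies between the finger pads; the fingertips stand robot.tip_extent ahead of it and the grasp point (between the pads) is the TCP (robot.tip_extent is the distance from the TCP to the fingertips, in mm); z points along the fingers, x is the direction in which the jaws open and shut, and the axes are right-handed (so a half turn about z gives the same grasp; the last joint's range is limited). The gripper opens to 85 mm and grips with 20 to 120 N. Pads are 22 mm wide; open, the fingers measure 114 mm over their backs; the gripper's body (76 mm by 85 mm) begins 54 mm behind the grasp point. The pads swing forward as they close: fully open they stand 13 mm farther back than shut.
Start: joints at [-1.222, 0.494, 1.345, -0, 1.302, -0.096], TCP at [268.36, -564.455, 250.277] pointing down, gripper open.
Joint ranges: [-2.91, 2.91], [-0.82, 2.16], [0.22, 2.67], [-1.22, 4.37], [0.12, 2.79], [-3.08, 3.08]. Speed limits (rad/s): [1.89, 1.89, 2.57, 3.01, 3.01, 3.01].

## Interface

Orientations are given as [roll, pitch, yaw] about the fixed x, y, z axes, in that order (R = Rz(yaw) Ry(pitch) Rx(roll)).
In Python, from station import robot, cams, workorder gives the robot as it stands.
- The arm moves only by the tool move_arm, never from a script. Its argument "moves" is text: rows parted by semicolons, each of 5 numbers parted by spaces: the finger opening in mm, from 0 to 85.4, then the shift along the tool's x, y, z in mm, then the turn about the tool's z in rad. A call has 1 to 5 rows; each row shifts and turns the commanded pose from where the row before left it, along the tool's axes as they then stand; what a row does not reach is not made up. A row lasts 1/8 s, in which the tool goes at most 62.5 mm and 10.7 degrees, less where a joint would pass 70% of its speed; a pose out of reach is approached as far as the arm can. A call with a gripper value outside its range is refused whole. The fingers move at their own pace and stop on an object; "squeeze" is the grip in N (left out, the last holds). Time passes only in rows, so rows that do not move let the fingers close. It gives the time, the measured TCP pose, the force and the opening at its end, in the units of the state.
- robot.observe(): the state, without advancing time (a new reading comes with each control period).
- cams.snapshot(name): name is "scene" or "top"; returns the picture (384x512x3 uint8, red, green, blue); there is no depth.
- cams.get_calibration(name): a dict with "fx", "fy", "cx", "cy" (pixels), "dist" ([k1, k2, p1, p2, k3] as OpenCV has them; the pictures are not rectified), "extrinsics" (4x4, takes a point from world to camera coordinates). Camera axes: x right, y up, looking along -z (the intrinsics and any distortion apply to the point x, -y, -z); pixel columns grow to the right and rows downward; lengths in mm; the calibration is good to about 2 mm. A picture is of the moment at which its call begins. get_calibration takes no time and is no camera call.
- workorder.job_done(): hands the job in, once; it reports no verdict.
The state is a dict: "time_s": time; "joint_positions": joint angles; "dq": joint speeds; "joint_efforts": joint torques, N m; "position": TCP position; "ee_rot": TCP orientation; "force": force on the tool from outside, world axes, zero at the start; "wrist_torque": the same for the moment, N m; "gripper_width": opening from 0.0 (shut) to 1.0 (fully open).
Only numpy, scipy, OpenCV 4.12 (cv2) and the standard library are available. Lean on these libraries where they do the work, as an engineer would, in place of code of your own. Each camera call takes 0.05 s, during which the arm holds its last target.

## Task

Start the bench still: with the tee key that stands in the cooling-water cock, turn that cock anticlockwise fully on to its stop, then draw the key out. Fit the same key into the steam cock, feeling gently for its plug until the key drops fully home, turn that cock the same way fully on to its stop, and leave the key standing there. Do not force the key in either cock, and leave the other things on the bench alone.

Things in the scene. Friction and masses are not known exactly. Their poses are not given: they have to be found in the camera images.
- key_grip (a point): Centre of the cross bar of the one loose steel tee key (160 g). Bar 64 mm along this frame's x, 10 thick in y, 18 high; below it a shank 8 mm thick ending in a round-edged foot 34 long (along the bar), 8 thick, 8 high, its underside 62 mm below this point. z up the shank; half a turn gives the same key. It starts fully home in the cooling-water cock.
- key: The same tee key; origin at the centre of the underside of its foot, 62 mm below the centre of its bar; axes as at key_grip. Forcing it means: more than 0.7 N m of turning at the bar (80 N in all between foot and cock), or pressing it with over 22 N on the steam cock while it is not yet home. Standing on the plug it would topple if let go; home, it stands by itself.
- cooling: Cooling-water cock, bolted down: slim steel body, thin 12 mm pipe bends with hexagon nuts both ways along y, foot plate 76 x 96 mm, square lock head 58 mm wide whose face is 92 mm above the bench. Origin on its vertical axis at bench height. Either cock may be the left one. Bar of the key at shut: 10 degrees anticlockwise (from above) of x; fully on: along y, 80 degrees further anticlockwise, at a firm stop.
- cooling_keyway (a point): Centre of the keyway in the cooling-water cock's face, axes as the cock's. Keyway 37.4 mm along y, 10.4 wide, in a plate 8 mm thick. The key's foot is trapped under the plate; it passes only with its bar along y (within 4 degrees), which is how it stands at the on stop. Lifted 26 mm straight up, its foot is out of the keyway; go 40 mm to be well clear.
- cooling_floor (a point): Floor of the plug on the axis of the cooling-water cock, 26 mm under its face: the underside of the key's foot stands here when home, the centre of the bar 62 mm higher.
- cooling_plug (a joint): Angle of the cooling-water plug, rad: 0 shut, grows anticlockwise, 1.30 fully on at its stop. The key has 5 degrees (0.09 rad) of play each way in the plug's slot before it carries the plug. Stiff, about 0.2 N m; it stays where it is left.
- steam: Steam cock, bolted down: stout ribbed round body between round bolted flanges 50 mm across, thick lagged pipe bends both ways along y, foot plate 92 x 96 mm, square lock head 58 mm wide whose face is 92 mm above the bench. Origin on its vertical axis at bench height. Fully on: bar of the key along y, 80 degrees anticlockwise (from above) of the keyway, at a firm stop; key's play and stiffness as in the other cock.
- steam_keyway (a point): Centre of the keyway in the steam cock's face, axes as the cock's. Keyway 37.4 x 10.4 mm, its long way 10 degrees anticlockwise (from above) of x. The foot goes through it and lands on top of the plug with its underside 19 mm below this point; there it is under the plate and free to turn. Pulled up while turned, it catches under the plate.
- steam_floor (a point): Floor of the steam plug's slot, 26 mm under the face: underside of the key's foot when fully home (bar centre 62 mm higher). The slot is 37.4 x 10.4 mm and 7 mm deep; its angle is not measured: 20 to 40 degrees anticlockwise of the keyway. Pressed lightly (about 5 N) and turned anticlockwise, the key begins to sink near the slot and drops home within 4 degrees of it, then carries the plug round.
- dropper: Bystander, to be left alone: amber glass dropper bottle, 28 mm diameter, 68 mm high. Origin at the centre of its underside.
- cap_a: Bystander, to be left alone: red plastic screw cap lying mouth up, 38 mm diameter, 20 mm high. Origin at the centre of its underside.
- cap_b: Bystander, to be left alone: red plastic screw cap lying mouth up, 38 mm diameter, 20 mm high. Origin at the centre of its underside.
- beaker: Bystander, to be left alone: clear plastic beaker, about 68 mm across, 85 mm high. Origin at the centre of its underside.
- flask: Bystander, to be left alone: conical glass flask, 86 mm across the foot, 122 mm high. Origin at the centre of its underside.
- wash_bottle: Bystander, to be left alone: white plastic bottle, 62 mm diameter, 150 mm high. Origin at the centre of its underside.
- squat_bottle: Bystander, to be left alone: white bottle with a red foot and red cap, 94 mm across the foot, 166 mm high. Origin at the centre of its underside.

How it is judged:
By the outcome, as a careful person would: the job done as asked, in the order asked, and still so for the second after the job is handed in, with the robot touching nothing.
It also fails if it takes over 72 s, if anything falls off the work surface, if the arm or the gripper's body presses on something with over 40 N, if the wrist force passes 120 N, or if a joint passes its speed limit or range.

## Working session

There is one attempt and no reset: what is moved stays moved. The work goes in short steps, Python scripts to look and compute and a tool call to move; the robot and the scene stay as the last step left them, time stands still between calls to the robot, and variables do not carry over. Pictures are saved under pics/ and viewed, and the job is handed in when it is done.

Besides the shell and the picture viewer there is one more tool, called after ">>>" by a JSON object that holds its "api" and its "payload". move_arm: Moves the arm, as the interface text tells. Its arguments: {"type":"object","properties":{"moves":{"type":"string"},"squeeze":{"type":"number"}},"required":["moves"]}

```bash
ls; mkdir -p pics; python3 - <<'E'
from station import robot,cams,workorder
import cv2
print(robot.observe(), robot.tip_extent)
for n in("scene","top"):
    im=cams.snapshot(n); cv2.imwrite(f"pics/{n}0.png",im[:,:,::-1]); print(n,cams.get_calibration(n))
E
```

```text
pics
{'time_s': 0.0, 'joint_positions': array([-1.22247200e+00,  4.94193070e-01,  1.34613070e+00,  2.29784440e-05,
        1.30250386e+00, -9.54748618e-02]), 'dq': array([ 0.00084307, -0.0023725 ,  0.00214394, -0.00013189,  0.00079214,
        0.00092519]), 'joint_efforts': array([-2.38823908e-03, -8.82178903e+01, -3.83877969e+01, -1.94551844e-04,
        1.00164363e-02,  2.94128967e-06]), 'position': array([ 268.26639972, -564.12481579,  249.69424028]), 'ee_rot': array([-3.14145288e+00,  1.22723601e-03, -1.12700315e+00]), 'force': array([-0.61370125, -0.29114435, -0.49543628]), 'wrist_torque': array([0.03916861, 0.02198814, 0.05124838]), 'gripper_width': 0.9999780713221682} 19.0
scene {'fx': 496.1393011470979, 'fy': 496.1393011470979, 'cx': 253.54458327288845, 'cy': 185.0123637958205, 'dist': array([-0.10294122,  0.        ,  0.        ,  0.        ,  0.        ]), 'extrinsics': array([[ 5.78725380e-01,  8.15432602e-01, -1.21080871e-02,
        -2.90367733e+02],
       [-4.88017001e-01,  3.58172305e-01,  7.95959802e-01,
         1.95046318e+02],
       [ 6.53388354e-01, -4.54733187e-01,  6.05228376e-01,
        -1.73641161e+03],
       [ 0.00000000e+00,  0.00000000e+00,  0.00000000e+00,
         1.00000000e+00]])}
top {'fx': 387.23481516713485, 'fy': 387.23481516713485, 'cx': 257.06238833694164, 'cy': 193.06552693630465, 'dist': array([-0.07064316,  0.        ,  0.        ,  0.        ,  0.        ]), 'extrinsics': array([[-2.93776665e-02, -9.99529627e-01,  8.80213502e-03,
        -1.74245122e+01],
       [ 9.84356259e-01, -2.73990003e-02,  1.74046117e-01,
        -5.61642011e+02],
       [-1.73723081e-01,  1.37775055e-02,  9.84698163e-01,
        -1.08727337e+03],
       [ 0.00000000e+00,  0.00000000e+00,  0.00000000e+00,
         1.00000000e+00]])}
```

```bash
python3 - <<'E'
import cv2
for n in("scene","top"):
    im=cv2.imread(f"pics/{n}0.png"); cv2.imwrite(f"pics/{n}0b.png",cv2.resize(im,(800,600),interpolation=cv2.INTER_CUBIC))
E
```

```text
(no output)
```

View pics/scene0b.png

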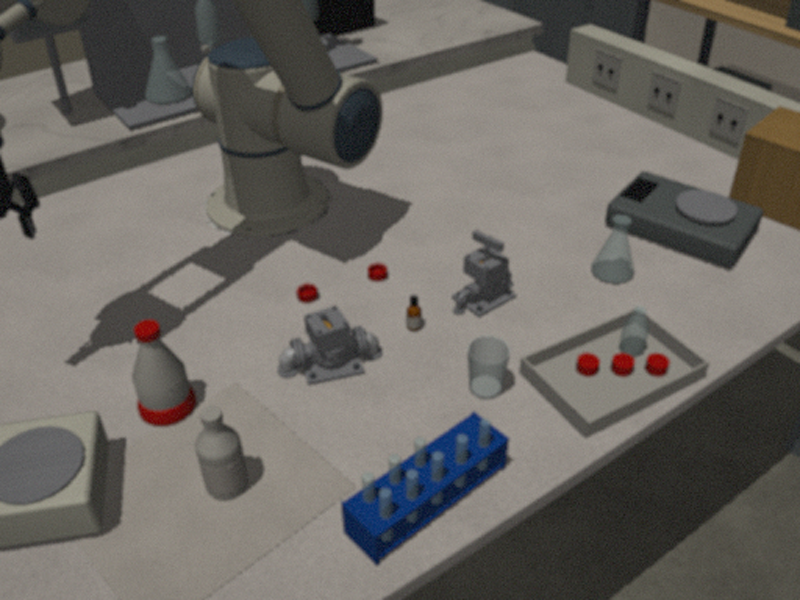

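View pics/top0b.png

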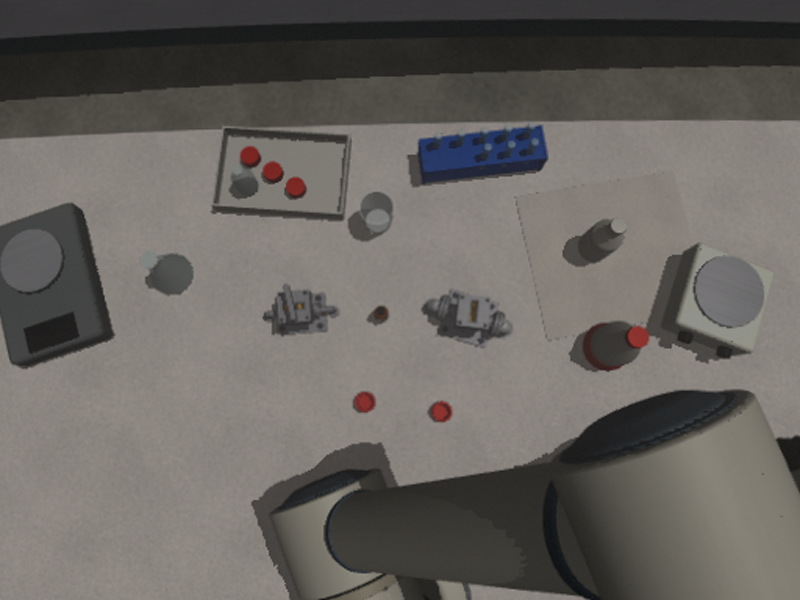

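Cooling cock with key is at the left in the top view (about 300,310 in the 800x600 picture), and the steam cock with its orange keyway is at (473,312). Next I'll zoom in on both.

```bash
python3 - <<'E'
import cv2,numpy as np
t=cv2.imread("pics/top0.png"); s=cv2.imread("pics/scene0.png")
def crop(im,x,y,w,h,k): return cv2.resize(im[y:y+h,x:x+w],None,fx=k,fy=k,interpolation=cv2.INTER_CUBIC)
a=crop(t,165,178,56,42,7);b=crop(t,268,178,56,42,7)   # 392x294
c=crop(s,280,145,56,56,7)[:300];c=crop(s,283,145,56,42,7);d=crop(s,180,190,56,42,7)
o=np.vstack([np.hstack([a,b]),np.hstack([c,d])]);print(o.shape)
cv2.imwrite("pics/z0.png",np.clip(o*1.4,0,255).astype(np.uint8))
E
```

```text
(588, 784, 3)
```

View pics/z0.png

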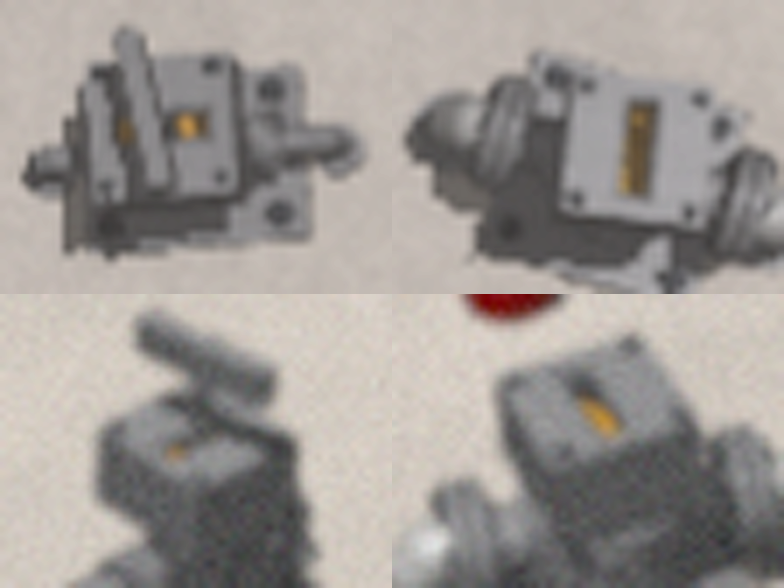

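```bash
cat > h.py <<'E'
import numpy as np,cv2
from station import robot,cams,workorder
def ray(n,p):
    c=cams.get_calibration(n);K=np.array([[c['fx'],0,c['cx']],[0,c['fy'],c['cy']],[0,0,1]])
    q=cv2.undistortPoints(np.array([[p]],float),K,c['dist'])[0,0]
    E=c['extrinsics'];d=E[:3,:3].T@np.array([q[0],-q[1],-1]);o=-E[:3,:3].T@E[:3,3]
    return o,d/np.linalg.norm(d)
def plane(n,p,z):
    o,d=ray(n,p);return (o+d*(z-o[2])/d[2])
def tri(p,q):
    o,d=ray("top",p);O,D=ray("scene",q)
    A=np.stack([d,-D],1);s=np.linalg.lstsq(A,O-o,rcond=None)[0]
    a=o+d*s[0];b=O+D*s[1];return (a+b)/2,np.linalg.norm(a-b)
def proj(n,P):
    c=cams.get_calibration(n);K=np.array([[c['fx'],0,c['cx']],[0,c['fy'],c['cy']],[0,0,1]])
    E=c['extrinsics'];v=E[:3,:3]@np.asarray(P,float)+E[:3,3];v=v*[1,-1,-1]
    return cv2.projectPoints(v[None],np.zeros(3),np.zeros(3),K,c['dist'])[0].ravel()
E
python3 - <<'E'
from h import *
def cv(u,v,x,y,k=7): return ((u+.5)/k-.5+x,(v+.5)/k-.5+y)
for nm,pts,ox in(("cool",[(212,65),(221,177),(110,187),(100,72)],0),("steam",[(701,98),(688,213),(575,198),(588,85)],392)):
    P=np.array([plane("top",cv(u-ox,v,165 if ox==0 else 268,178),92) for u,v in pts])
    e=P[1]-P[0];f=P[2]-P[3];g=P[3]-P[0];h=P[2]-P[1]
    print(nm,P.mean(0).round(1),[np.degrees(np.arctan2(-v[1],-v[0])).round(1) for v in(e,f)],[np.degrees(np.arctan2(v[0],v[1])).round(1)*-1 for v in(g,h)],[np.linalg.norm(v).round(1) for v in (e,f,g,h)])
    np.set_printoptions(suppress=True)
    print(" scene px of centre/corner pts:",[proj("scene",p).round(1) for p in P])
a=cv(125,35,165,178);b=cv(163,188,165,178)
A=plane("top",a,130);B=plane("top",b,130);print("bar",A.round(1),B.round(1),(A+B)[:2]/2,np.degrees(np.arctan2(*(A-B)[1::-1])),np.linalg.norm(A-B))
print("tri",tri(cv(145,110,165,178),cv(206,62,283,145)))
# steam screws in scene
E
```

```text
cool [552.1 163.5  92. ] [np.float64(4.4), np.float64(5.2)] [np.float64(2.0), np.float64(3.6)] [np.float64(46.1), np.float64(47.4), np.float64(45.5), np.float64(44.8)]
 scene px of centre/corner pts: [array([310.8, 171.2]), array([299.2, 164. ]), array([310.6, 158.2]), array([322.8, 165.3])]
steam [ 533.5 -161.2   92. ] [np.float64(-9.4), np.float64(-9.1)] [np.float64(-8.3), np.float64(-9.3)] [np.float64(47.4), np.float64(46.6), np.float64(46.1), np.float64(45.8)]
 scene px of centre/corner pts: [array([203.6, 212.7]), array([196.9, 202. ]), array([213.4, 196.9]), array([220.5, 207.2])]
bar [581.6 171.2 130. ] [520.6 156.2 130. ] [551.08927127 163.65881396] 13.845952919877156 62.74645499218659
tri (array([552.04831942, 163.94270318, 129.37835919]), np.float64(1.4456024554317815))
```

```bash
python3 - <<'E'
import cv2,numpy as np
t=cv2.imread("pics/top0.png"); s=cv2.imread("pics/scene0.png")
def crop(im,x,y,w,h,k):
    o=cv2.resize(im[y:y+h,x:x+w],None,fx=k,fy=k,interpolation=cv2.INTER_CUBIC)
    return np.clip(o*1.6,0,255).astype(np.uint8)
a=crop(s,290,145,40,50,10);b=crop(s,190,190,40,50,10)
cv2.imwrite("pics/z1.png",np.hstack([a,b]))
E
```

```text
(no output)
```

View pics/z1.png

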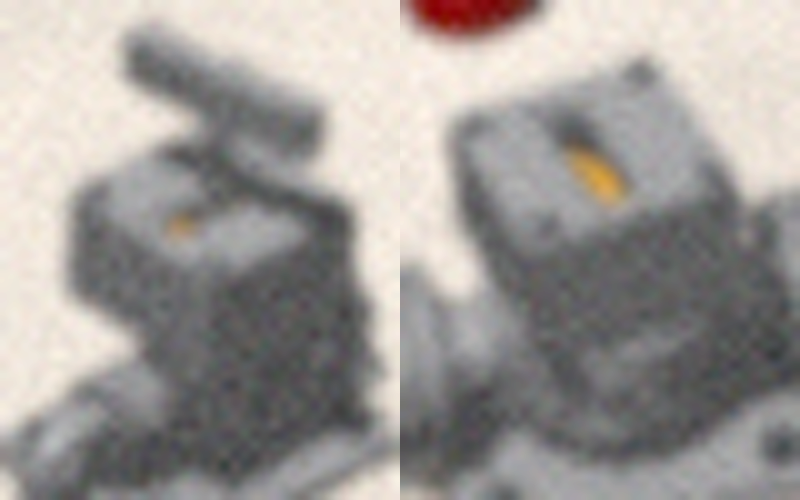

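>>> {"api": "move_arm", "payload": {"moves": "85 -35 -37 0 0;85 -35 -37 0 0;85 -35 -37 0 0;85 -35 -37 0 0;85 -35 -37 0 0", "squeeze": 30}}

```text
time_s: 0.72
position: [360.6, -325.4, 250.2]
ee_rot: [-3.142, 0.0, -1.127]
force: [1.7, 0.5, -0.5]
gripper_width: 0.997
```

```bash
cat >> h.py <<'E'
def go(T,bar=None):
    s=robot.observe();p=s['position'];y=s['ee_rot'][2];d=np.array(T)-p;c,n=np.cos(y),np.sin(y)
    print("t",round(s['time_s'],2),"pos",p.round(1),"yaw",np.degrees(y).round(2),"tool shift",np.round([d[0]*c+d[1]*n,d[0]*n-d[1]*c,-d[2]],1),"F",s['force'].round(1),"M",s['wrist_torque'].round(2),"w",round(s['gripper_width']*85.4,1), "rp",np.degrees(s['ee_rot'][:2]).round(1))
    if bar is not None: print("turn",np.radians((y*180/np.pi-(bar-90)+90)%180-90).round(3))
E
python3 -c "
from h import *
go([552,163.7,200],13.8)"
```

```text
t 0.72 pos [ 360.6 -325.4  250.2] yaw -64.59 tool shift [-359.6 -382.8   50.2] F [ 1.7  0.5 -0.5] M [-0.04 -0.05 -0.04] w 85.1 rp [-180.    0.]
turn 0.203
```

>>> {"api": "move_arm", "payload": {"moves": "85 -36 -38 0 0;85 -36 -38 0 0;85 -36 -38 0 0;85 -36 -38 0 0;85 -36 -38 0 0"}}

```text
time_s: 1.35
position: [454.9, -81.2, 250.2]
ee_rot: [3.142, 0.0, -1.127]
force: [1.2, -1.3, 1.6]
gripper_width: 0.992
```

>>> {"api": "move_arm", "payload": {"moves": "85 -36 -38 0 0;85 -36 -38 0 0;85 -36 -38 0 0;85 -36 -38 0 0;85 0 0 0 0.1"}}

```text
time_s: 1.98
position: [530.8, 115.5, 249.9]
ee_rot: [-3.141, 0.0, -1.225]
force: [1.6, -1.0, 0.2]
gripper_width: 0.994
```

>>> {"api": "move_arm", "payload": {"moves": "85 0 0 0 0.1;85 0 0 0 0"}}

```text
time_s: 2.22
position: [529.9, 112.6, 250.0]
ee_rot: [3.141, 0.0, -1.326]
force: [0.9, 0.6, -0.4]
gripper_width: 0.992
```

```bash
python3 -c "
from h import *
go([552,163.7,200],13.8)"
```

```text
t 2.23 pos [529.9 112.6 250. ] yaw -75.99 tool shift [-44.2 -33.8  50. ] F [ 0.9  0.6 -0.4] M [-0.05  0.04 -0.  ] w 84.7 rp [180.   0.]
turn 0.004
```

>>> {"api": "move_arm", "payload": {"moves": "85 -22 -17 25 0;85 -22 -17 25 0;85 0 0 10 0;85 0 0 0 0"}}

```text
time_s: 2.72
position: [551.8, 162.9, 189.7]
ee_rot: [3.14, -0.0, -1.326]
force: [0.3, -0.5, 0.1]
gripper_width: 0.996
```

```bash
python3 - <<'E'
from h import *
go([552,163.7,129],13.8)
o=[]
for n,x,y in(("top",150,165),("scene",270,120)):
    im=cams.snapshot(n)[:,:,::-1];cv2.imwrite(f"pics/{n}1.png",im)
    o.append(np.clip(cv2.resize(im[y:y+75,x:x+80],None,fx=5,fy=5,interpolation=cv2.INTER_CUBIC)*1.4,0,255).astype(np.uint8))
cv2.imwrite("pics/z2.png",np.hstack(o))
E
```

```text
t 2.73 pos [551.8 162.9 189.7] yaw -75.95 tool shift [-0.7 -0.4 60.7] F [ 0.3 -0.5  0.1] M [-0.    0.01  0.03] w 85.1 rp [179.9  -0. ]
turn 0.004
```

View pics/z2.png

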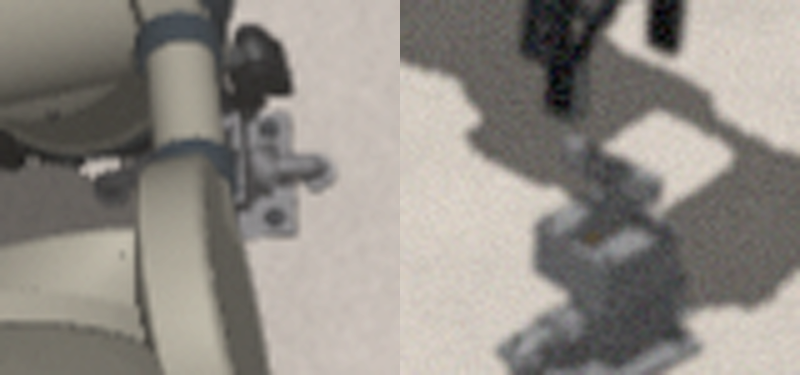

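The gripper hides the top view. In the scene view the fingers straddle the bar, so I'm descending.

>>> {"api": "move_arm", "payload": {"moves": "85 -1 0 30 0;85 0 0 30 0;50 0 0 1 0;30 0 0 0 0;30 0 0 0 0", "squeeze": 20}}

```text
time_s: 3.45
position: [552.9, 164.4, 130.7]
ee_rot: [-3.139, -0.0, -1.327]
force: [0.4, -0.2, 0.3]
gripper_width: 0.368
```

```bash
python3 - <<'E'
from h import *
go([552,163.7,128],13.8)
im=cams.snapshot("scene")[:,:,::-1];cv2.imwrite("pics/s2.png",cv2.resize(im[120:195,270:370],None,fx=8,fy=8,interpolation=cv2.INTER_CUBIC))
E
```

```text
t 3.45 pos [552.9 164.4 130.7] yaw -76.03 tool shift [0.4 1.  2.7] F [ 0.4 -0.2  0.3] M [0.04 0.01 0.05] w 31.4 rp [-179.9   -0. ]
turn 0.003
```

View pics/s2.png

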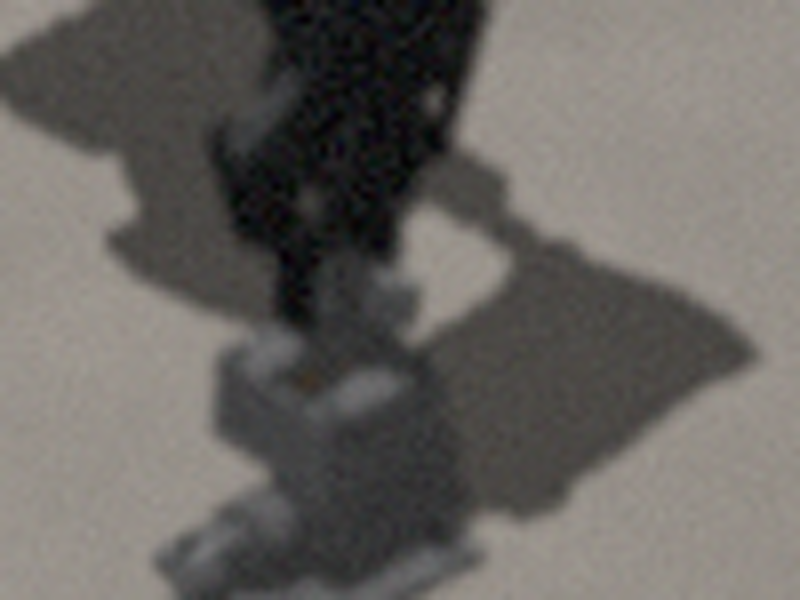

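>>> {"api": "move_arm", "payload": {"moves": "24 0 1 2.5 0;18 0 0 0 0;13 0 0 0 0;11 0 0 0 0;9 0 0 0 0"}}

```text
time_s: 4.12
position: [551.3, 164.1, 126.8]
ee_rot: [-3.142, -0.0, -1.327]
force: [0.7, -0.4, 1.1]
gripper_width: 0.11
```

>>> {"api": "move_arm", "payload": {"moves": "5 0 0 0 0;5 0 0 0 0;5 0 0 0 0", "squeeze": 20}}

```text
time_s: 4.5
position: [551.3, 164.1, 126.8]
ee_rot: [-3.142, -0.0, -1.327]
force: [-0.0, -0.1, 1.6]
gripper_width: 0.112
```

```bash
python3 - <<'E'
from h import *
go([552,163.7,128],13.8)
E
```

```text
t 4.5 pos [551.3 164.1 126.8] yaw -76.03 tool shift [ 0.6 -0.6 -1.2] F [-0.  -0.1  1.6] M [-0.15 -0.05 -0.  ] w 9.6 rp [-180.   -0.]
turn 0.003
```

>>> {"api": "move_arm", "payload": {"moves": "5 0 0 0 0;5 0 0 0 -0.05;5 0 0 0 -0.05;5 0 0 0 -0.05;5 0 0 0 0", "squeeze": 60}}

```text
time_s: 5.12
position: [551.5, 164.0, 126.9]
ee_rot: [-3.141, -0.0, -1.177]
force: [1.0, -2.1, 3.2]
gripper_width: 0.105
```

```bash
python3 - <<'E'
from h import *
go([551.3,164.1,126.8],93.8)
E
```

```text
t 5.12 pos [551.5 164.  126.9] yaw -67.46 tool shift [-0.1  0.1  0.1] F [ 1.  -2.1  3.2] M [-0.41 -0.17 -0.13] w 8.9 rp [-180.   -0.]
turn -1.244
```

>>> {"api": "move_arm", "payload": {"moves": "5 0 0 0 -0.08;5 0 0 0 -0.08;5 0 0 0 -0.08;5 0 0 0 -0.08;5 0 0 0 0"}}

```text
time_s: 5.75
position: [551.5, 164.0, 126.9]
ee_rot: [-3.141, -0.0, -0.858]
force: [1.1, -2.6, 4.2]
gripper_width: 0.102
```

```bash
python3 - <<'E'
from h import *
go([551.3,164.1,126.8],93.8)
E
```

```text
t 5.75 pos [551.5 164.  126.9] yaw -49.18 tool shift [-0.2  0.1  0.1] F [ 1.1 -2.6  4.2] M [-0.68 -0.34 -0.08] w 8.7 rp [-180.   -0.]
turn -0.925
```

```bash
cat >> h.py <<'E'
def pic(name,cam,x,y,w=100,h=75,k=8):
    im=cams.snapshot(cam)[:,:,::-1];cv2.imwrite("pics/"+name,np.clip(cv2.resize(im[y:y+h,x:x+w],None,fx=k,fy=k,interpolation=cv2.INTER_CUBIC)*1.5,0,255).astype(np.uint8))
E
python3 -c "
from h import *
pic('s3.png','scene',270,120)"
```

```text
(no output)
```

View pics/s3.png

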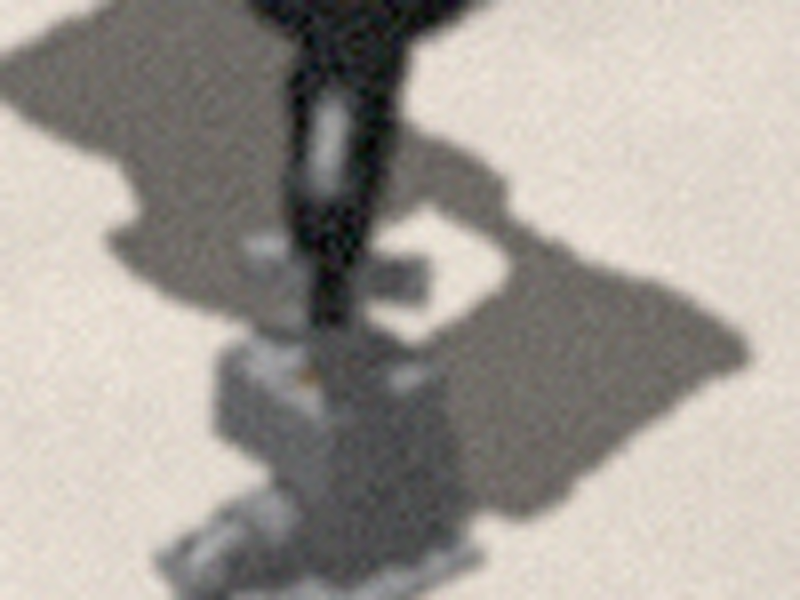

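The bar has turned with the gripper, with its ends at (265,250) and (405,275). Carrying on.

>>> {"api": "move_arm", "payload": {"moves": "5 0 0 0 -0.08;5 0 0 0 -0.08;5 0 0 0 -0.08;5 0 0 0 -0.08;5 0 0 0 -0.08"}}

```text
time_s: 6.42
position: [551.6, 163.9, 126.9]
ee_rot: [-3.142, -0.001, -0.457]
force: [2.4, -5.7, 3.9]
gripper_width: 0.105
```

>>> {"api": "move_arm", "payload": {"moves": "5 0 0 0 -0.08;5 0 0 0 -0.08;5 0 0 0 -0.08;5 0 0 0 -0.08;5 0 0 0 0"}}

```text
time_s: 7.05
position: [551.8, 163.8, 126.9]
ee_rot: [3.141, -0.001, -0.138]
force: [3.1, -5.3, 3.9]
gripper_width: 0.103
```

```bash
python3 - <<'E'
from h import *
go([551.3,164.1,126.8],93.8)
E
```

```text
t 7.05 pos [551.8 163.8 126.9] yaw -7.93 tool shift [-0.5 -0.2  0.1] F [ 3.1 -5.3  3.9] M [-1.07 -0.74 -0.13] w 8.8 rp [ 1.8e+02 -1.0e-01]
turn -0.205
```

>>> {"api": "move_arm", "payload": {"moves": "5 0.4 0.5 0 -0.04;5 0 0 0 -0.04;5 0 0 0 -0.04;5 0 0 0 0"}}

```text
time_s: 7.55
position: [552.0, 163.6, 126.9]
ee_rot: [-3.141, -0.001, -0.019]
force: [3.1, -2.7, 3.0]
gripper_width: 0.109
```

```bash
python3 - <<'E'
from h import *
go([551.3,164.1,126.8],93.8)
E
```

```text
t 7.55 pos [552.  163.6 126.9] yaw -1.1 tool shift [-0.7 -0.5  0.1] F [ 3.1 -2.7  3. ] M [-0.52 -0.75 -0.11] w 9.3 rp [-1.8e+02 -1.0e-01]
turn -0.086
```

>>> {"api": "move_arm", "payload": {"moves": "5 0.2 0.2 0 -0.03;5 0 0 0 -0.03;5 0 0 0 0"}}

```text
time_s: 7.92
position: [552.0, 163.4, 126.9]
ee_rot: [-3.141, -0.0, 0.043]
force: [4.5, -1.9, 2.9]
gripper_width: 0.102
```

```bash
python3 - <<'E'
from h import *
go([551.3,164.1,126.8],93.8)
E
```

```text
t 7.92 pos [552.  163.4 126.9] yaw 2.48 tool shift [-0.6 -0.7  0.1] F [ 4.5 -1.9  2.9] M [-0.32 -0.75 -0.11] w 8.7 rp [-180.   -0.]
turn -0.023
```

>>> {"api": "move_arm", "payload": {"moves": "5 0 0 0 -0.02;5 0 0 0 0"}}

```text
time_s: 8.18
position: [551.9, 163.4, 126.9]
ee_rot: [-3.142, -0.0, 0.063]
force: [4.2, -1.4, 5.7]
gripper_width: 0.107
```

```bash
python3 - <<'E'
from h import *
go([551.3,164.1,126.8],93.8)
E
```

```text
t 8.18 pos [551.9 163.4 126.9] yaw 3.63 tool shift [-0.6 -0.7  0.1] F [ 4.2 -1.4  5.7] M [-0.25 -0.93 -0.19] w 9.1 rp [-180.   -0.]
turn -0.003
```

>>> {"api": "move_arm", "payload": {"moves": "5 0 0 0 -0.02;5 0 0 0 0"}}

```text
time_s: 8.43
position: [551.9, 163.4, 126.9]
ee_rot: [-3.142, -0.0, 0.083]
force: [3.8, -1.4, 4.5]
gripper_width: 0.106
```

```bash
python3 - <<'E'
from h import *
go([551.3,164.1,126.8],93.8)
E
```

```text
t 8.43 pos [551.9 163.4 126.9] yaw 4.76 tool shift [-0.6 -0.7  0.1] F [ 3.8 -1.4  4.5] M [-0.25 -0.92 -0.2 ] w 9.1 rp [-180.   -0.]
turn 0.017
```

>>> {"api": "move_arm", "payload": {"moves": "5 0 0 0 -0.02;5 0 0 0 0"}}

```text
time_s: 8.68
position: [551.9, 163.4, 126.9]
ee_rot: [-3.142, -0.0, 0.103]
force: [3.6, -1.7, 5.4]
gripper_width: 0.104
```

```bash
python3 - <<'E'
from h import *
go([551.3,164.1,126.8],93.8)
E
```

```text
t 8.68 pos [551.9 163.4 126.9] yaw 5.9 tool shift [-0.6 -0.8  0.1] F [ 3.6 -1.7  5.4] M [-0.24 -0.95 -0.13] w 8.9 rp [-180.   -0.]
turn 0.037
```

>>> {"api": "move_arm", "payload": {"moves": "5 0 0 0 -0.02;5 0 0 0 0"}}

```text
time_s: 8.93
position: [551.9, 163.4, 126.9]
ee_rot: [-3.141, -0.0, 0.123]
force: [5.0, -0.5, 5.9]
gripper_width: 0.105
```

```bash
python3 - <<'E'
from h import *
go([551.3,164.1,126.8],93.8)
E
```

```text
t 8.93 pos [551.9 163.4 126.9] yaw 7.04 tool shift [-0.5 -0.8  0.1] F [ 5.  -0.5  5.9] M [-0.34 -0.91 -0.4 ] w 9.0 rp [-180.   -0.]
turn 0.057
```

>>> {"api": "move_arm", "payload": {"moves": "5 0 0 0 -0.02;5 0 0 0 0"}}

```text
time_s: 9.18
position: [551.9, 163.4, 126.9]
ee_rot: [-3.141, -0.0, 0.143]
force: [4.2, -1.9, 3.9]
gripper_width: 0.106
```

```bash
python3 - <<'E'
from h import *
go([551.3,164.1,126.8],93.8)
pic('s4.png','scene',270,120)
E
```

```text
t 9.18 pos [551.9 163.4 126.9] yaw 8.17 tool shift [-0.5 -0.8  0.1] F [ 4.2 -1.9  3.9] M [-0.35 -0.92 -0.57] w 9.1 rp [-180.   -0.]
turn 0.076
```

View pics/s4.png

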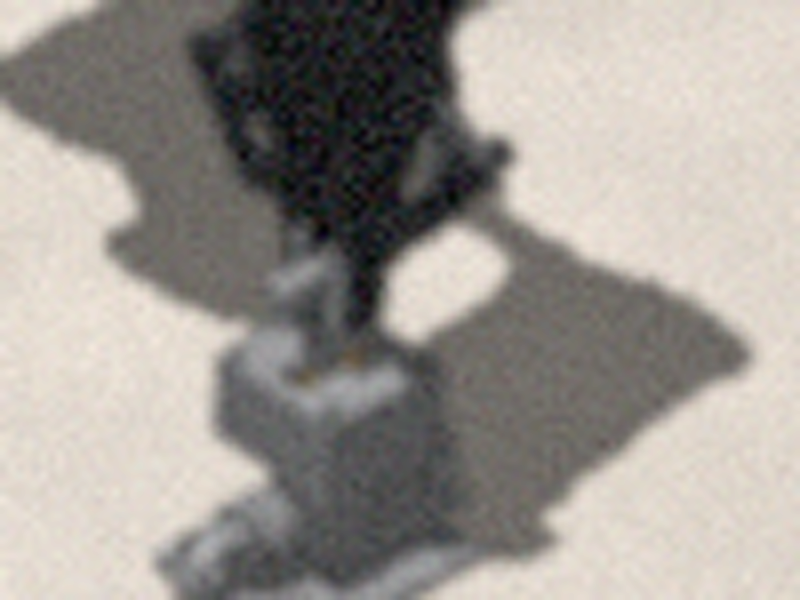

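>>> {"api": "move_arm", "payload": {"moves": "5 0 0 0 0.04;5 0 0 0 0"}}

```text
time_s: 9.48
position: [551.9, 163.4, 126.9]
ee_rot: [-3.142, -0.0, 0.102]
force: [4.9, -1.7, 5.5]
gripper_width: 0.101
```

```bash
python3 - <<'E'
from h import *
go([551.3,164.1,126.8],93.8)
E
```

```text
t 9.47 pos [551.9 163.4 126.9] yaw 5.85 tool shift [-0.5 -0.7  0.1] F [ 4.9 -1.7  5.5] M [-0.24 -0.9  -0.23] w 8.6 rp [-180.   -0.]
turn 0.036
```

>>> {"api": "move_arm", "payload": {"moves": "5 0.3 0.1 0 0.02;5 0 0 -2 0;5 0 0 -2 0;5 0 0 0 0"}}

```text
time_s: 9.98
position: [551.9, 163.3, 130.7]
ee_rot: [-3.142, 0.0, 0.083]
force: [3.6, -1.2, -0.3]
gripper_width: 0.107
```

```bash
python3 - <<'E'
from h import *
go([551.3,164.1,126.8],93.8)
E
```

```text
t 9.97 pos [551.9 163.3 130.7] yaw 4.78 tool shift [-0.6 -0.8  3.9] F [ 3.6 -1.2 -0.3] M [-0.18 -0.85 -0.13] w 9.1 rp [-180.    0.]
turn 0.017
```

>>> {"api": "move_arm", "payload": {"moves": "5 0.3 0 -3 0;5 0 0 -2 0;5 0 0 -2 0;5 0 0 0 0"}}

```text
time_s: 10.48
position: [552.3, 163.3, 138.0]
ee_rot: [3.142, 0.0, 0.083]
force: [0.9, -1.3, 0.7]
gripper_width: 0.107
```

```bash
python3 - <<'E'
from h import *
go([551.3,164.1,126.8],93.8)
E
```

```text
t 10.47 pos [552.3 163.3 138. ] yaw 4.76 tool shift [-0.9 -0.9 11.2] F [ 0.9 -1.3  0.7] M [-0.17 -0.35 -0.09] w 9.2 rp [180.   0.]
turn 0.017
```

>>> {"api": "move_arm", "payload": {"moves": "5 0 0 -2 0;5 0 0 -2 0;5 0 0 0 0"}}

```text
time_s: 10.85
position: [552.1, 163.3, 141.9]
ee_rot: [-3.142, 0.0, 0.083]
force: [0.6, -0.4, -2.2]
gripper_width: 0.104
```

```bash
python3 - <<'E'
from h import *
go([551.3,164.1,126.8],93.8)
E
```

```text
t 10.85 pos [552.1 163.3 141.9] yaw 4.76 tool shift [-0.7 -0.8 15.1] F [ 0.6 -0.4 -2.2] M [ 0.05 -0.03 -0.05] w 8.9 rp [-180.    0.]
turn 0.017
```

>>> {"api": "move_arm", "payload": {"moves": "5 0 0 -4 0;5 0 0 -4 0;5 0 0 -4 0;5 0 0 -4 0;5 0 0 0 0"}}

```text
time_s: 11.48
position: [552.5, 163.4, 158.2]
ee_rot: [-3.142, -0.001, 0.083]
force: [0.6, -0.5, -2.6]
gripper_width: 0.102
```

```bash
python3 - <<'E'
from h import *
go([551.3,164.1,126.8],93.8)
E
```

```text
t 11.47 pos [552.5 163.4 158.2] yaw 4.76 tool shift [-1.2 -0.8 31.4] F [ 0.6 -0.5 -2.6] M [ 0.    0.05 -0.01] w 8.7 rp [-180.   -0.]
turn 0.017
```

>>> {"api": "move_arm", "payload": {"moves": "5 0 0 -20 0;5 0 0 -22 0;5 -6 42 0 0;5 -6 42 0 0.1;5 -2 42 0 0.1"}}

```text
time_s: 12.1
position: [544.4, 35.5, 199.8]
ee_rot: [3.142, -0.0, -0.12]
force: [0.5, -0.5, -2.7]
gripper_width: 0.106
```

```bash
python3 - <<'E'
from h import *
go([533.5,-161.2,200],1)
E
```

```text
t 12.1 pos [544.4  35.5 199.8] yaw -6.87 tool shift [ 12.7 196.6  -0.2] F [ 0.5 -0.5 -2.7] M [ 0.05 -0.    0.01] w 9.1 rp [180.  -0.]
turn 1.433
```

>>> {"api": "move_arm", "payload": {"moves": "5 2.5 40 0 0;5 2.5 40 0 0;5 2.5 40 0 0;5 2.5 40 0 0;5 2.5 36 0 0"}}

```text
time_s: 12.72
position: [533.9, -160.9, 199.7]
ee_rot: [-3.142, 0.0, -0.117]
force: [-0.1, -0.1, -2.1]
gripper_width: 0.1
```

>>> {"api": "move_arm", "payload": {"moves": "5 0 0 0 0.15;5 0 0 0 0.15;5 0 0 0 0.15;5 0 0 0 0.15;5 0 0 0 0.15"}}

```text
time_s: 13.35
position: [534.1, -159.5, 199.6]
ee_rot: [3.141, 0.0, -0.872]
force: [-0.8, -0.5, -2.6]
gripper_width: 0.108
```

>>> {"api": "move_arm", "payload": {"moves": "5 0 0 0 0.15;5 0 0 0 0.15;5 0 0 0 0.15;5 0 0 0 0.15;5 0 0 0 0.08"}}

```text
time_s: 13.98
position: [534.1, -159.4, 199.7]
ee_rot: [3.141, 0.0, -1.551]
force: [0.6, 0.1, -2.5]
gripper_width: 0.105
```

```bash
python3 - <<'E'
from h import *
go([533.5,-161.2,200],1)
o=[]
for n,x,y in(("top",165,178),("scene",180,160)):
    im=cams.snapshot(n)[:,:,::-1];cv2.imwrite(f"pics/{n}5.png",im)
    o.append(np.clip(cv2.resize(im[y:y+75,x:x+80],None,fx=5,fy=5,interpolation=cv2.INTER_CUBIC)*1.4,0,255).astype(np.uint8))
cv2.imwrite("pics/z5.png",np.hstack(o))
E
```

```text
t 13.97 pos [ 534.1 -159.4  199.7] yaw -88.85 tool shift [ 1.8  0.6 -0.3] F [ 0.6  0.1 -2.5] M [-0.02 -0.01 -0.03] w 9.0 rp [180.   0.]
turn 0.003
```

View pics/z5.png

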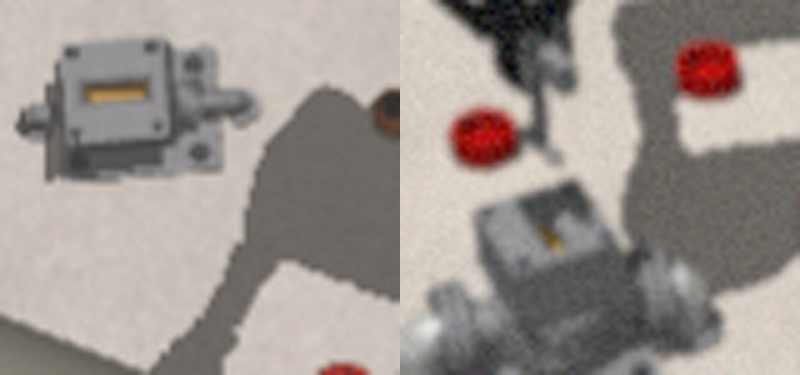

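```bash
python3 - <<'E'
from h import *
def key(f,x,y,w,h,lab):
    im=cv2.imread(f);r=im[y:y+h,x:x+w].astype(float)
    k=8;R=cv2.resize(r,None,fx=k,fy=k,interpolation=cv2.INTER_CUBIC)
    # keyway: orange or dark inside bright face
    sat=R.max(2)-R.min(2)
    m=(sat>35)|(R.mean(2)<75)
    m=m.astype(np.uint8)
    n,l,st,c=cv2.connectedComponentsWithStats(m)
    for i in range(1,n):
        if st[i,4]>700:
            cnt=np.argwhere(l==i)[:,::-1].astype(np.float32);rr=cv2.minAreaRect(cnt)
            ctr=np.array(rr[0]);b=cv2.boxPoints(rr)
            P=np.array([plane("top",((u+.5)/k-.5+x,(v+.5)/k-.5+y),92) for u,v in b])
            s=[np.linalg.norm(P[1]-P[0]),np.linalg.norm(P[2]-P[1])];e=(P[1]-P[0]) if s[0]>s[1] else P[2]-P[1]
            print(lab,ctr/k+[x,y],P.mean(0).round(1),np.round(s,1),"ang",np.degrees(np.arctan2(e[1],e[0])).round(1))
    cv2.imwrite(f"pics/m_{lab}.png",np.hstack([R.clip(0,255).astype(np.uint8),np.repeat(m[:,:,None]*255,3,2)]))
key("pics/top5.png",178,190,24,14,"cool")
key("pics/top0.png",297,188,14,20,"steam")
E
```

```text
cool [200.05576706 196.93339872] [548.1 129.3  92. ] [ 8.8 40.4] ang -176.1
cool [188.12355614 196.09546137] [551.4 163.   92. ] [37.4 11.8] ang -86.7
steam [303.29331827 199.04549789] [ 534.  -161.6   92. ] [38.5 11.3] ang -9.1
```

```bash
python3 - <<'E'
import cv2,numpy as np
a=cv2.imread("pics/m_cool.png");b=cv2.imread("pics/m_steam.png")
o=np.zeros((a.shape[0]+b.shape[0],max(a.shape[1],b.shape[1]),3),np.uint8);o[:a.shape[0],:a.shape[1]]=a;o[a.shape[0]:,:b.shape[1]]=b
cv2.imwrite("pics/m.png",cv2.resize(o,None,fx=1.8,fy=1.8))
s=cv2.imread("pics/scene5.png")[155:225,185:255]
cv2.imwrite("pics/s5.png",np.clip(cv2.resize(s,None,fx=8,fy=8,interpolation=cv2.INTER_CUBIC)*1.5,0,255).astype(np.uint8))
E
```

```text
(no output)
```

View pics/m.png

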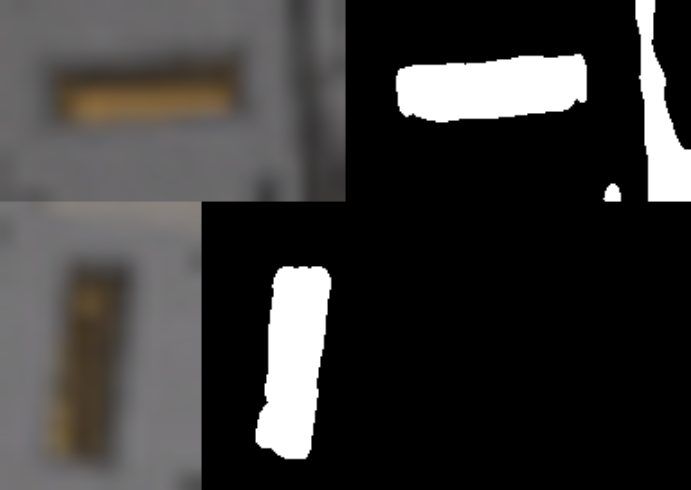

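View pics/s5.png

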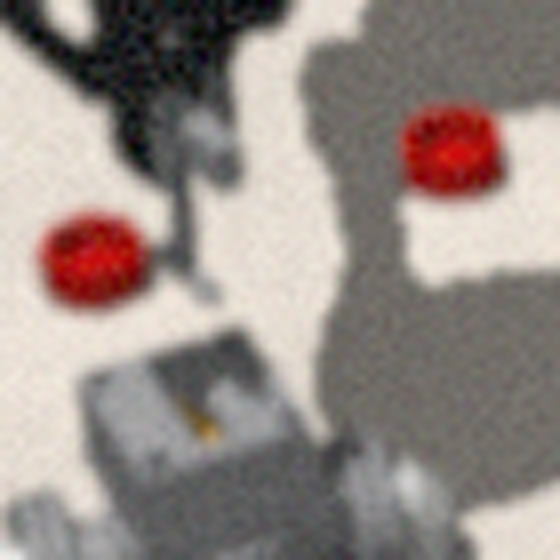

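```bash
python3 - <<'E'
from h import *
def cv(u,v,x,y,k=7): return ((u+.5)/k-.5+x,(v+.5)/k-.5+y)
P=[plane("top",cv(u-392,v,268,178),8) for u,v in((722,125),(557,75),(510,228))]
for a,b in((0,1),(1,2)):
    e=P[b]-P[a];print(np.degrees(np.arctan2(e[1],e[0])).round(1),np.linalg.norm(e).round(1))
for z in(143,160,201): print(z,proj("scene",[534.1,-159.4,z]),(proj("scene",[534.1,-159.4,z])+.5-[185,155])*8-.5)
for dx in(-17,17): print(dx,(proj("scene",[534.1+dx,-159.4+dx*.02,143])+.5-[185,155])*8-.5)
for dx in(-32,32): print(dx,(proj("scene",[534.1+dx,-159.4+dx*.02,201])+.5-[185,155])*8-.5)
E
```

```text
71.2 75.0
160.7 70.6
143 [207.9523988  188.59332558] [187.11919038 272.24660466]
160 [207.48418931 183.11711505] [183.3735145  228.43692038]
201 [206.32698987 169.5236314 ] [174.11591899 119.68905119]
-17 [158.03021917 245.83671328]
17 [216.74689635 299.13810987]
-32 [118.50695963  71.60129022]
32 [231.75006821 169.51283088]
```

Foot plate holes give a cock yaw of about -19°, so the lock head is aligned with the keyway at about -9.1° and the bar needs to be at -9°. The key hangs centred in the grip.

>>> {"api": "move_arm", "payload": {"moves": "5 0 0 0 0.09;5 0 0 0 0.088;5 0 0 20 0;5 0 0 10 0;5 0 0 0 0"}}

```text
time_s: 14.7
position: [533.8, -159.3, 169.2]
ee_rot: [3.14, 0.0, -1.724]
force: [0.7, -0.1, -1.7]
gripper_width: 0.104
```

```bash
python3 - <<'E'
from h import *
go([534,-161.2,160],-9.1)
E
```

```text
t 14.7 pos [ 533.8 -159.3  169.2] yaw -98.77 tool shift [ 1.9 -0.5  9.2] F [ 0.7 -0.1 -1.7] M [-0.02 -0.01 -0.  ] w 8.9 rp [179.9   0. ]
turn 0.006
```

>>> {"api": "move_arm", "payload": {"moves": "5 1.9 -0.5 0 0.005;5 0 0 9 0;5 0 0 0 0"}}

```text
time_s: 15.08
position: [534.1, -161.3, 160.2]
ee_rot: [3.141, 0.0, -1.73]
force: [-0.2, -0.0, -2.0]
gripper_width: 0.107
```

```bash
python3 - <<'E'
from h import *
go([534,-161.2,152.8],-9.1)
pic('s6.png','scene',185,160,70,70)
E
```

```text
t 15.07 pos [ 534.1 -161.3  160.2] yaw -99.12 tool shift [-0.1  0.1  7.4] F [-0.2 -0.  -2. ] M [ 0.02  0.03 -0.  ] w 9.1 rp [179.9   0. ]
turn -0.0
```

View pics/s6.png

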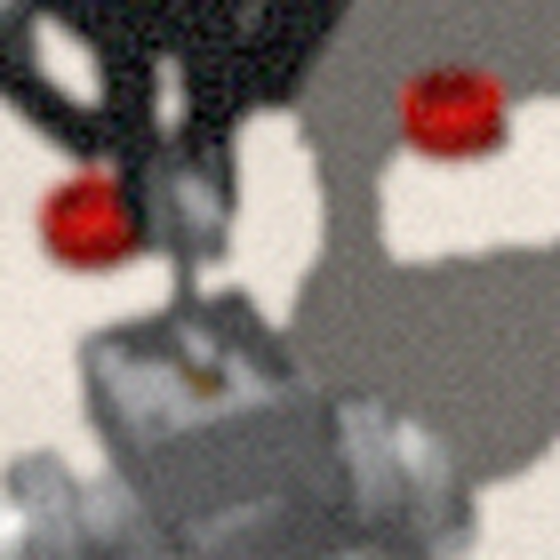

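The foot sits over the keyway, with orange visible ahead of it at (205,378). I'll feel down gently.

>>> {"api": "move_arm", "payload": {"moves": "5 0 0 4 0;5 0 0 2 0;5 0 0 1 0;5 0 0 0.5 0;5 0 0 0 0"}}

```text
time_s: 15.75
position: [534.4, -161.4, 153.3]
ee_rot: [3.142, -0.0, -1.73]
force: [-0.6, 0.7, -1.6]
gripper_width: 0.106
```

>>> {"api": "move_arm", "payload": {"moves": "5 0 0 0.5 0;5 0 0 0.5 0;5 0 0 0 0"}}

```text
time_s: 16.12
position: [534.3, -161.4, 152.3]
ee_rot: [3.142, 0.0, -1.73]
force: [-0.5, 0.7, -2.1]
gripper_width: 0.103
```

>>> {"api": "move_arm", "payload": {"moves": "5 0 0 0.5 0;5 0 0 0.5 0;5 0 0 0 0"}}

```text
time_s: 16.5
position: [534.4, -161.4, 151.3]
ee_rot: [3.142, -0.0, -1.73]
force: [0.5, -0.2, -1.6]
gripper_width: 0.103
```

```bash
python3 - <<'E'
from h import *
go([534,-161.2,133.8],-9.1)
E
```

```text
t 16.5 pos [ 534.4 -161.4  151.3] yaw -99.12 tool shift [-0.1  0.4 17.5] F [ 0.5 -0.2 -1.6] M [ 0.    0.03 -0.04] w 8.8 rp [180.  -0.]
turn -0.0
```

Below the face level with no force, so it's entering.

>>> {"api": "move_arm", "payload": {"moves": "5 0 0 0.7 0;5 0 0 0.7 0;5 0 0 0.7 0;5 0 0 0.7 0;5 0 0 0 0"}}

```text
time_s: 17.12
position: [534.3, -161.4, 148.4]
ee_rot: [3.141, 0.0, -1.73]
force: [0.0, 0.4, -1.2]
gripper_width: 0.107
```

>>> {"api": "move_arm", "payload": {"moves": "5 0 0 1 0;5 0 0 1 0;5 0 0 1 0;5 0 0 1 0;5 0 0 0 0"}}

```text
time_s: 17.75
position: [534.3, -161.4, 144.4]
ee_rot: [3.141, 0.0, -1.73]
force: [-0.5, 0.5, -2.5]
gripper_width: 0.104
```

```bash
python3 - <<'E'
from h import *
go([534,-161.2,133.8],-9.1)
E
```

```text
t 17.75 pos [ 534.3 -161.4  144.4] yaw -99.12 tool shift [-0.2  0.4 10.6] F [-0.5  0.5 -2.5] M [ 0.01 -0.03  0.03] w 8.9 rp [180.   0.]
turn -0.0
```

>>> {"api": "move_arm", "payload": {"moves": "5 0 0 2 0;5 0 0 2 0;5 0 0 2 0;5 0 0 2 0;5 0 0 0 0"}}

```text
time_s: 18.38
position: [534.3, -161.4, 136.3]
ee_rot: [3.141, 0.0, -1.73]
force: [0.0, 0.1, -2.1]
gripper_width: 0.107
```

>>> {"api": "move_arm", "payload": {"moves": "5 0 0 0.5 0;5 0 0 0.5 0;5 0 0 0.5 0;5 0 0 0 0"}}

```text
time_s: 18.88
position: [534.3, -161.4, 135.0]
ee_rot: [3.142, 0.0, -1.73]
force: [-0.2, 0.5, -2.0]
gripper_width: 0.106
```

```bash
python3 - <<'E'
from h import *
go([534,-161.2,133.8],-9.1)
E
```

```text
t 18.88 pos [ 534.3 -161.4  135. ] yaw -99.12 tool shift [-0.2  0.4  1.2] F [-0.2  0.5 -2. ] M [ 0.03  0.   -0.02] w 9.0 rp [180.   0.]
turn -0.0
```

>>> {"api": "move_arm", "payload": {"moves": "5 0 0 0.5 0;5 0 0 0 0"}}

```text
time_s: 19.12
position: [534.4, -161.4, 134.5]
ee_rot: [3.142, -0.0, -1.73]
force: [-0.0, -0.3, -1.9]
gripper_width: 0.106
```

>>> {"api": "move_arm", "payload": {"moves": "5 0 0 0.4 0;5 0 0 0 0"}}

```text
time_s: 19.38
position: [534.4, -161.4, 134.1]
ee_rot: [3.142, 0.0, -1.73]
force: [0.2, 0.3, -2.0]
gripper_width: 0.111
```

>>> {"api": "move_arm", "payload": {"moves": "5 0 0 0.3 0;5 0 0 0 0"}}

```text
time_s: 19.62
position: [534.5, -161.5, 133.9]
ee_rot: [-3.141, -0.0, -1.73]
force: [0.4, 0.3, -0.5]
gripper_width: 0.104
```

>>> {"api": "move_arm", "payload": {"moves": "5 0 0 0.2 0;5 0 0 0 0"}}

```text
time_s: 19.88
position: [534.5, -161.5, 133.8]
ee_rot: [-3.141, -0.0, -1.73]
force: [-0.5, 0.2, 2.9]
gripper_width: 0.105
```

>>> {"api": "move_arm", "payload": {"moves": "5 0 0 0.2 0;5 0 0 0 0"}}

```text
time_s: 20.12
position: [534.6, -161.5, 133.7]
ee_rot: [-3.141, -0.0, -1.73]
force: [-1.8, 0.4, 6.9]
gripper_width: 0.11
```

>>> {"api": "move_arm", "payload": {"moves": "5 0 0 -0.1 -0.05;5 0 0 0 -0.05;5 0 0 0 -0.05;5 0 0 0 -0.05;5 0 0 0 0"}}

```text
time_s: 20.75
position: [534.4, -161.4, 133.4]
ee_rot: [3.142, 0.0, -1.53]
force: [0.6, 0.9, -0.8]
gripper_width: 0.109
```

>>> {"api": "move_arm", "payload": {"moves": "5 0 0 0 -0.04;5 0 0 0 0"}}

```text
time_s: 21.0
position: [534.2, -161.3, 133.3]
ee_rot: [3.141, 0.0, -1.491]
force: [-0.1, 0.6, -1.6]
gripper_width: 0.11
```

```bash
python3 - <<'E'
from h import *
go([534,-161.2,133.8],10.9)
E
```

```text
t 21.0 pos [ 534.2 -161.3  133.3] yaw -85.44 tool shift [-0.1  0.2 -0.5] F [-0.1  0.6 -1.6] M [ 0.06  0.01 -0.04] w 9.4 rp [180.   0.]
turn -0.111
```

>>> {"api": "move_arm", "payload": {"moves": "5 0 0 0.3 0;5 0 0 0 0"}}

```text
time_s: 21.25
position: [534.3, -161.4, 133.1]
ee_rot: [3.141, 0.0, -1.491]
force: [-0.4, 0.5, -2.1]
gripper_width: 0.107
```

>>> {"api": "move_arm", "payload": {"moves": "5 0 0 0.2 0;5 0 0 0 0"}}

```text
time_s: 21.5
position: [534.3, -161.4, 133.0]
ee_rot: [3.142, 0.0, -1.49]
force: [1.1, -0.0, -2.2]
gripper_width: 0.108
```

>>> {"api": "move_arm", "payload": {"moves": "5 0 0 0.3 0;5 0 0 0 0"}}

```text
time_s: 21.75
position: [534.3, -161.4, 132.7]
ee_rot: [3.142, 0.0, -1.49]
force: [-0.2, 1.1, -1.7]
gripper_width: 0.102
```

>>> {"api": "move_arm", "payload": {"moves": "5 0 0 0.3 0;5 0 0 0 0"}}

```text
time_s: 22.0
position: [534.4, -161.4, 132.4]
ee_rot: [-3.142, 0.0, -1.49]
force: [-0.4, 1.3, -0.1]
gripper_width: 0.109
```

>>> {"api": "move_arm", "payload": {"moves": "5 0 0 0.3 0;5 0 0 0 0"}}

```text
time_s: 22.25
position: [534.4, -161.4, 132.1]
ee_rot: [-3.142, 0.0, -1.49]
force: [0.1, 2.3, 1.0]
gripper_width: 0.107
```

>>> {"api": "move_arm", "payload": {"moves": "5 0 0 0.1 -0.03;5 0 0 0 0"}}

```text
time_s: 22.5
position: [534.3, -161.4, 131.9]
ee_rot: [3.141, 0.0, -1.459]
force: [-0.0, 2.3, -0.3]
gripper_width: 0.105
```

>>> {"api": "move_arm", "payload": {"moves": "5 0 0 0.4 -0.03;5 0 0 0 0"}}

```text
time_s: 22.75
position: [534.3, -161.4, 131.5]
ee_rot: [3.141, 0.0, -1.429]
force: [0.1, 2.0, -1.1]
gripper_width: 0.108
```

>>> {"api": "move_arm", "payload": {"moves": "5 0 0 0.4 -0.03;5 0 0 0 0"}}

```text
time_s: 23.0
position: [534.4, -161.4, 131.1]
ee_rot: [3.142, 0.0, -1.399]
force: [0.4, 1.8, -1.4]
gripper_width: 0.104
```

>>> {"api": "move_arm", "payload": {"moves": "5 0 0 0.4 0;5 0 0 0.3 0;5 0 0 0 0"}}

```text
time_s: 23.38
position: [534.3, -161.4, 130.4]
ee_rot: [3.142, 0.0, -1.4]
force: [-0.3, 3.1, -1.0]
gripper_width: 0.107
```

>>> {"api": "move_arm", "payload": {"moves": "5 0 0 0.3 -0.02;5 0 0 0.3 -0.02;5 0 0 0 0"}}

```text
time_s: 23.75
position: [534.3, -161.5, 129.8]
ee_rot: [3.141, -0.0, -1.359]
force: [-0.1, 1.0, -1.2]
gripper_width: 0.109
```

```bash
python3 - <<'E'
from h import *
go([534,-161.2,126.8],10.9)
E
```

```text
t 23.75 pos [ 534.3 -161.5  129.8] yaw -77.89 tool shift [-0.3  0.3  3. ] F [-0.1  1.  -1.2] M [0.25 0.05 0.03] w 9.3 rp [180.  -0.]
turn 0.021
```

>>> {"api": "move_arm", "payload": {"moves": "5 0 0 0.5 0;5 0 0 0.5 0;5 0 0 0 0"}}

```text
time_s: 24.12
position: [534.4, -161.4, 128.8]
ee_rot: [3.142, 0.0, -1.36]
force: [0.4, 1.5, -0.9]
gripper_width: 0.108
```

>>> {"api": "move_arm", "payload": {"moves": "5 0 0 0.5 0;5 0 0 0.5 0;5 0 0 0 0"}}

```text
time_s: 24.5
position: [534.4, -161.4, 127.8]
ee_rot: [3.142, 0.0, -1.36]
force: [-0.5, 2.3, -2.1]
gripper_width: 0.105
```

>>> {"api": "move_arm", "payload": {"moves": "5 0 0 0.3 0;5 0 0 0.3 0;5 0 0 0 0"}}

```text
time_s: 24.88
position: [534.4, -161.4, 127.2]
ee_rot: [3.142, 0.0, -1.36]
force: [-0.4, 1.6, -0.7]
gripper_width: 0.104
```

>>> {"api": "move_arm", "payload": {"moves": "5 0 0 0.3 0;5 0 0 0 0"}}

```text
time_s: 25.12
position: [534.3, -161.4, 127.0]
ee_rot: [3.142, 0.0, -1.36]
force: [-0.2, 2.4, -1.8]
gripper_width: 0.107
```

>>> {"api": "move_arm", "payload": {"moves": "5 0 0 0.2 0;5 0 0 0 0"}}

```text
time_s: 25.38
position: [534.4, -161.4, 126.9]
ee_rot: [-3.141, -0.0, -1.36]
force: [-1.2, 1.8, 1.3]
gripper_width: 0.101
```

```bash
python3 - <<'E'
from h import *
go([534,-161.2,126.8],71)
E
```

```text
t 25.38 pos [ 534.4 -161.4  126.9] yaw -77.92 tool shift [-0.3  0.4  0.1] F [-1.2  1.8  1.3] M [0.35 0.21 0.02] w 8.6 rp [-180.   -0.]
turn -1.028
```

Fully home: contact at the same TCP height as in the cooling cock (126.9). Now turning to the stop.

>>> {"api": "move_arm", "payload": {"moves": "5 0 0 0 -0.06;5 0 0 0 -0.06;5 0 0 0 -0.06;5 0 0 0 -0.06;5 0 0 0 0"}}

```text
time_s: 26.0
position: [534.3, -161.3, 126.9]
ee_rot: [3.142, 0.0, -1.12]
force: [-2.9, 2.8, 4.3]
gripper_width: 0.108
```

```bash
python3 - <<'E'
from h import *
go([534,-161.2,126.8],71)
E
```

```text
t 26.0 pos [ 534.3 -161.3  126.9] yaw -64.19 tool shift [-0.2  0.2  0.1] F [-2.9  2.8  4.3] M [ 0.53  0.41 -0.13] w 9.2 rp [180.   0.]
turn -0.789
```

>>> {"api": "move_arm", "payload": {"moves": "5 0 0 0 -0.06;5 0 0 0 -0.06;5 0 0 0 -0.06;5 0 0 0 -0.06;5 0 0 0 0"}}

```text
time_s: 26.62
position: [534.4, -161.4, 126.9]
ee_rot: [-3.142, -0.0, -0.882]
force: [-2.7, 2.0, 4.8]
gripper_width: 0.106
```

```bash
python3 - <<'E'
from h import *
go([534,-161.2,126.8],71)
E
```

```text
t 26.62 pos [ 534.4 -161.4  126.9] yaw -50.51 tool shift [-0.4  0.1  0.1] F [-2.7  2.   4.8] M [ 0.38  0.34 -0.08] w 9.0 rp [-180.   -0.]
turn -0.55
```

>>> {"api": "move_arm", "payload": {"moves": "5 -0.2 0 0 -0.06;5 0 0 0 -0.06;5 0 0 0 -0.06;5 0 0 0 -0.06;5 0 0 0 0"}}

```text
time_s: 27.25
position: [534.4, -161.4, 126.9]
ee_rot: [-3.142, -0.0, -0.642]
force: [-0.6, 0.9, 4.2]
gripper_width: 0.104
```

>>> {"api": "move_arm", "payload": {"moves": "5 0 0 0 -0.06;5 0 0 0 -0.06;5 0 0 0 -0.06;5 0 0 0 -0.04;5 0 0 0 0"}}

```text
time_s: 27.88
position: [534.5, -161.4, 126.9]
ee_rot: [3.142, -0.001, -0.423]
force: [-0.5, -0.6, 2.9]
gripper_width: 0.106
```

```bash
python3 - <<'E'
from h import *
go([534,-161.2,126.8],71)
E
```

```text
t 27.88 pos [ 534.5 -161.4  126.9] yaw -24.21 tool shift [-0.5  0.   0.1] F [-0.5 -0.6  2.9] M [ 0.03  0.1  -0.12] w 9.0 rp [180.  -0.]
turn -0.091
```

>>> {"api": "move_arm", "payload": {"moves": "5 0 0 0 -0.04;5 0 0 0 -0.04;5 0 0 0 0"}}

```text
time_s: 28.25
position: [534.5, -161.4, 126.9]
ee_rot: [3.142, -0.001, -0.342]
force: [0.3, -0.4, 3.8]
gripper_width: 0.105
```

```bash
python3 - <<'E'
from h import *
go([534,-161.2,126.8],71)
E
```

```text
t 28.25 pos [ 534.5 -161.4  126.9] yaw -19.62 tool shift [-0.5 -0.   0.1] F [ 0.3 -0.4  3.8] M [-0.09 -0.03 -0.13] w 9.0 rp [180.  -0.]
turn -0.011
```

>>> {"api": "move_arm", "payload": {"moves": "5 0 0 0 -0.02;5 0 0 0 0"}}

```text
time_s: 28.5
position: [534.5, -161.4, 126.9]
ee_rot: [3.142, -0.001, -0.32]
force: [1.4, 0.2, 5.5]
gripper_width: 0.105
```

```bash
python3 - <<'E'
from h import *
go([534,-161.2,126.8],71)
E
```

```text
t 28.5 pos [ 534.5 -161.4  126.9] yaw -18.36 tool shift [-0.5 -0.   0.1] F [1.4 0.2 5.5] M [-0.1  -0.11 -0.16] w 9.0 rp [180.  -0.]
turn 0.011
```

>>> {"api": "move_arm", "payload": {"moves": "5 0 0 0 -0.02;5 0 0 0 0"}}

```text
time_s: 28.75
position: [534.4, -161.4, 126.9]
ee_rot: [3.142, -0.0, -0.299]
force: [1.9, -1.6, 5.9]
gripper_width: 0.101
```

```bash
python3 - <<'E'
from h import *
go([534,-161.2,126.8],71)
E
```

```text
t 28.75 pos [ 534.4 -161.4  126.9] yaw -17.15 tool shift [-0.5 -0.   0.1] F [ 1.9 -1.6  5.9] M [-0.19 -0.14 -0.19] w 8.6 rp [180.  -0.]
turn 0.032
```

>>> {"api": "move_arm", "payload": {"moves": "5 0 0 0 -0.02;5 0 0 0 0"}}

```text
time_s: 29.0
position: [534.4, -161.4, 126.9]
ee_rot: [3.142, -0.0, -0.279]
force: [1.7, -1.3, 4.4]
gripper_width: 0.108
```

```bash
python3 - <<'E'
from h import *
go([534,-161.2,126.8],71)
E
```

```text
t 29.0 pos [ 534.4 -161.4  126.9] yaw -16.0 tool shift [-0.5 -0.   0.1] F [ 1.7 -1.3  4.4] M [-0.16 -0.17 -0.27] w 9.2 rp [180.  -0.]
turn 0.052
```

>>> {"api": "move_arm", "payload": {"moves": "5 0 0 0 -0.015;5 0 0 0 0"}}

```text
time_s: 29.25
position: [534.4, -161.4, 126.9]
ee_rot: [3.142, -0.0, -0.265]
force: [1.3, -0.2, 5.1]
gripper_width: 0.106
```

```bash
python3 - <<'E'
from h import *
go([534,-161.2,126.8],71)
E
```

```text
t 29.25 pos [ 534.4 -161.4  126.9] yaw -15.16 tool shift [-0.5 -0.   0.1] F [ 1.3 -0.2  5.1] M [-0.14 -0.21 -0.41] w 9.1 rp [180.  -0.]
turn 0.067
```

>>> {"api": "move_arm", "payload": {"moves": "5 0 0 0 -0.01;5 0 0 0 0"}}

```text
time_s: 29.5
position: [534.4, -161.3, 126.9]
ee_rot: [-3.142, -0.0, -0.255]
force: [0.8, -0.5, 5.4]
gripper_width: 0.107
```

```bash
python3 - <<'E'
from h import *
go([534,-161.2,126.8],71)
E
```

```text
t 29.5 pos [ 534.4 -161.3  126.9] yaw -14.6 tool shift [-0.4 -0.   0.1] F [ 0.8 -0.5  5.4] M [-0.17 -0.23 -0.48] w 9.1 rp [-180.   -0.]
turn 0.077
```

>>> {"api": "move_arm", "payload": {"moves": "5 0 0 -0.2 0.04;5 0 0 0 0;30 0 0 0 0;40 0 0 0 0;40 0 0 0 0"}}

```text
time_s: 30.12
position: [534.1, -161.2, 126.9]
ee_rot: [-3.142, 0.0, -0.295]
force: [1.0, -0.6, 0.2]
gripper_width: 0.468
```

```bash
python3 - <<'E'
from h import *
go([534,-161.2,220],71)
pic('s7.png','scene',180,150,80,70)
E
```

```text
t 30.12 pos [ 534.1 -161.2  126.9] yaw -16.88 tool shift [ -0.    0.1 -93.1] F [ 1.  -0.6  0.2] M [ 0.07  0.02 -0.  ] w 40.0 rp [-180.    0.]
turn 0.037
```

View pics/s7.png

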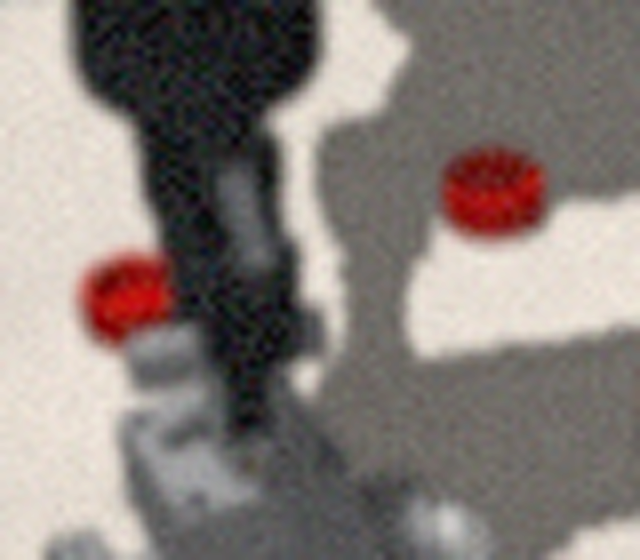

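The bar still stands, with its ends at (165,355) and (310,330). Rising straight up and then moving away for a check.

>>> {"api": "move_arm", "payload": {"moves": "60 0 0 -5 0;60 0 0 -25 0;60 0 0 -40 0;60 0 0 -50 0;60 0 0 0 0"}}

```text
time_s: 30.8
position: [535.9, -161.9, 250.9]
ee_rot: [3.141, -0.007, -0.295]
force: [0.5, 0.3, -0.0]
gripper_width: 0.701
```

>>> {"api": "move_arm", "payload": {"moves": "60 -15 55 0 0;60 -15 55 0 0;60 -15 55 0 0;60 -15 55 0 0;60 0 0 0 0"}}

```text
time_s: 31.42
position: [410.7, -357.0, 246.3]
ee_rot: [3.141, 0.001, -0.299]
force: [-0.0, -0.3, -0.3]
gripper_width: 0.706
```

```bash
python3 - <<'E'
from h import *
go([534,-161.2,220],71)
o=[]
for n,x,y in(("top",265,172),("scene",180,150)):
    im=cams.snapshot(n)[:,:,::-1];cv2.imwrite(f"pics/{n}8.png",im)
    o.append(np.clip(cv2.resize(im[y:y+60,x:x+56],None,fx=7,fy=7,interpolation=cv2.INTER_CUBIC)*1.4,0,255).astype(np.uint8))
cv2.imwrite("pics/z8.png",np.hstack(o))
E
```

```text
t 31.43 pos [ 410.7 -357.   246.3] yaw -17.14 tool shift [  60.1 -223.4   26.3] F [-0.  -0.3 -0.3] M [0.03 0.01 0.  ] w 60.3 rp [180.   0.]
turn 0.032
```

View pics/z8.png

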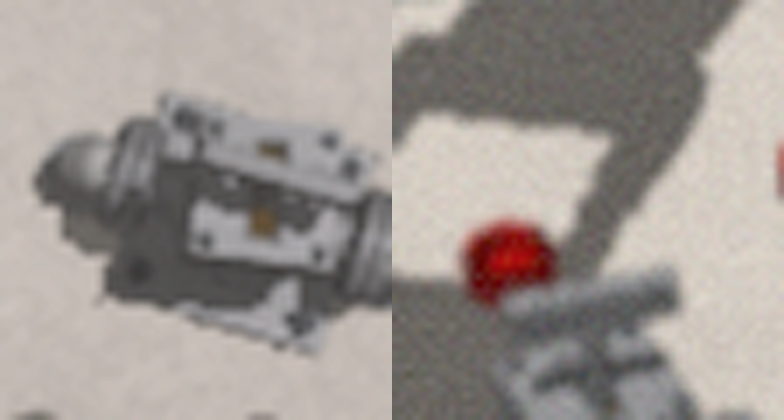

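View pics/top8.png

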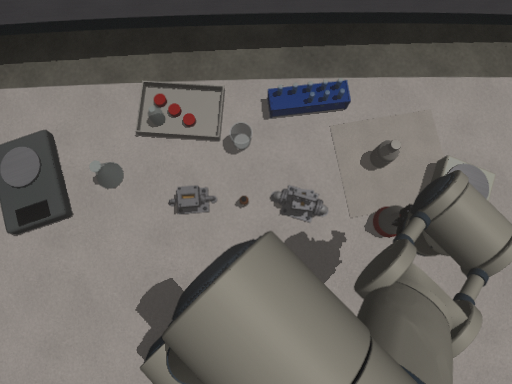

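```bash
python3 - <<'E'
from h import *
def g(b):
    a=np.radians(b);c=np.array([534.3,-161.4,128]);d=np.array([np.cos(a),np.sin(a),0])*32;n=np.array([-np.sin(a),np.cos(a),0])*5
    return [(k,[tuple(((proj(cam,c+s*d+[0,0,9])+.5-o)*7-.5+sh).round(0)) for s in(-1,1)]) for k,cam,o,sh in(("top","top",np.array([265,172]),0),("sc","scene",np.array([180,150]),np.array([392,0])))]
for b in(61,66,71,76): print(b,g(b))
E
python3 - <<'E'
import cv2,numpy as np
o=[]
for n,x,y in(("top",285,180),("scene",190,175)):
    im=cv2.imread(f"pics/{n}8.png");o.append(np.clip(cv2.resize(im[y:y+40,x:x+40],None,fx=10,fy=10,interpolation=cv2.INTER_CUBIC)*1.2,0,255).astype(np.uint8))
cv2.imwrite("pics/z9.png",np.hstack(o))
E
```

```text
61 [('top', [(np.float64(356.0), np.float64(207.0)), (np.float64(208.0), np.float64(132.0))]), ('sc', [(np.float64(497.0), np.float64(296.0)), (np.float64(677.0), np.float64(282.0))])]
66 [('top', [(np.float64(359.0), np.float64(201.0)), (np.float64(205.0), np.float64(139.0))]), ('sc', [(np.float64(497.0), np.float64(301.0)), (np.float64(677.0), np.float64(277.0))])]
71 [('top', [(np.float64(361.0), np.float64(194.0)), (np.float64(203.0), np.float64(145.0))]), ('sc', [(np.float64(499.0), np.float64(305.0)), (np.float64(675.0), np.float64(273.0))])]
76 [('top', [(np.float64(363.0), np.float64(187.0)), (np.float64(201.0), np.float64(152.0))]), ('sc', [(np.float64(501.0), np.float64(310.0)), (np.float64(673.0), np.float64(268.0))])]
```

View pics/z9.png

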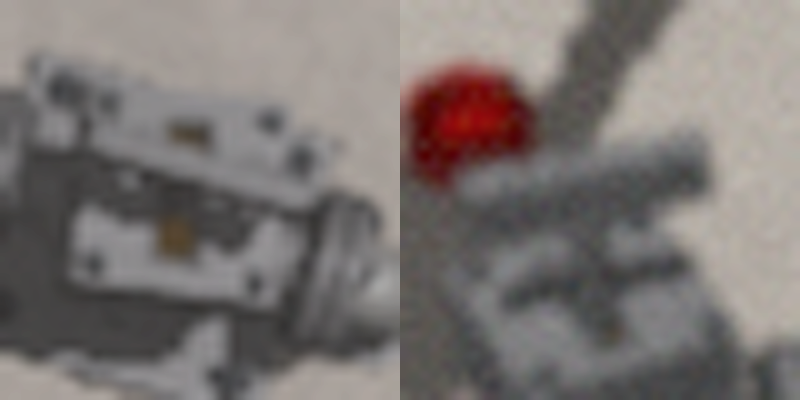

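```bash
python3 - <<'E'
from h import *
print(workorder.job_done()); go([534,-161,220])
E
```

```text
the job is handed in; nothing more can be done
None
the job is handed in; nothing more can be done
```

The job is handed in at about 31.5 s. Both cocks are turned fully on, and the tee key stands by itself in the steam cock.

**Cooling-water cock:** I turned the key anticlockwise to a firm stop, where the torque rose from about 0.2 to 0.57 N m against the 0.7 limit. I then eased off and drew the key out with no snagging. A later top view shows its keyway empty.

**Steam cock:** The key went through the keyway at about -9° without force and landed on the plug at the expected height, with roughly 9 N peak against the 22 N limit. Turned anticlockwise, it began to sink about 14° past the keyway. It was fully home by 21°, at the same height as in the first cock. I turned it on until the torque rose to 0.48 N m at the stop, then eased off and let go.

**Last checks:** The final pictures show the key standing, the gripper well clear, and no sign that anything else on the bench was disturbed.

**One disagreement:** The stops were felt 2 to 4° beyond the angles I worked out from the pictures. The last top view also puts the steam key's bar nearer 75° than the 71° expected. I put this down to play in the grip and the error of reading angles from the pictures, and relied on the torque rise as proof of the stops.

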